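# Set a craft case's lid so that its pattern card can be read

### The job

Two hard-shell craft cases stand on the craft room's table. Raise the lid of the wider case until it is 60 degrees open, so that the pattern card inside the lid can be read from the robot's side, and leave it standing there by itself. Do not move the lid of the narrower case.

Things in the scene. Friction and masses are not known exactly. Their poses are not given: they have to be found in the camera images.
- wide_lid (a joint): Opening angle of the wider case's lid: 0 shut, growing as the front edge rises; 1.05 rad is 60 degrees; stop at 1.9. It starts shut or up to 12 degrees ajar. The hinge is stiff: the lid stays at whatever angle it is left; lifting it by the handle takes 4 to 6 N, pressing it down 1 to 4 N. The case stands fast on the table and does not slide.
- wide_handle (a point): Centre of the wider case's handle: a level round black bar, 12 mm thick, 110 mm long, parallel to the hinge, on two arms 46 mm out from the middle of the lid's front edge (40 mm free between bar and lid), 82 mm above the table when shut. Turns with the lid; from the hinge, in the lid's frame, at (-216, 0, 12) mm. Axes are the lid's: y along the bar; when shut, x level towards the hinge, z up.
- wide_hinge (a point): Middle of the hinge line on the wider case's far long edge, 70 mm above the table; axes are the lid's. The case: grey plastic box 270 mm wide, 170 deep, 95 high when shut, handle on the side nearer the robot. The narrower case has the same look, depth, height and handle but is 160 mm wide; either may be on the left, and each is turned up to 15 degrees.
- narrow_handle (a point): Centre of the like handle on the narrower case (160 mm wide), which is to be left where it is. That lid, too, starts shut or up to 12 degrees ajar.

How it is judged:
By the outcome, as a careful person would: the job done as asked, in the order asked, and still so for the second after the job is handed in, with the robot touching nothing.
It also fails if it takes over 37 s, if anything falls off the work surface, if the arm or the gripper's body presses on something with over 40 N, if the wrist force passes 120 N, or if a joint passes its speed limit or range.

### The arm

A 6-joint arm with a two-finger parallel gripper is mounted at the origin on the work surface. World frame = base frame: x ahead of the robot, y to its left, z up, the work surface at z = 0. Lengths are in m, angles in rad, forces in N, time in s.
With the tool pointing down it reaches from about 0.375 to 0.925 m from the base axis. Payload 5.7 kg.
Tool frame: the origin (TCP) lies on the front face of the gripper's body, between the roots of the fingers; the fingertips stand manip.finger_overhang ahead of it and the grasp point (between the pads) lies 61 mm ahead of it (manip.finger_overhang is the distance from the TCP to the fingertips, in m); z points along the fingers, x is the direction in which the jaws open and shut, and the axes are right-handed (so a half turn about z gives the same grasp; the last joint's range is limited). The gripper opens to 88 mm and grips with 3 to 60 N. Pads are 20 mm wide; open, the fingers measure 115 mm over their backs; the gripper's body (75 mm by 178 mm) begins 61 mm behind the grasp point.
Start: joints at [1.009, 0.359, 1.51, -0, 1.272, -0.115], TCP at [0.259, 0.541, 0.303] pointing down, gripper open.
Joint ranges: [-2.97, 2.97], [-1.01, 2.36], [0.21, 2.38], [-0.96, 4.11], [0.2, 2.71], [-2.98, 2.98]. Speed limits (rad/s): [2.39, 2.39, 3.14, 3.14, 3.14, 3.14].

### API

Orientations are given as a unit quaternion [w, x, y, z].
In Python, from station import manip gives the robot as it stands.
- The arm moves only by the shell command python3 -m pendant 'ROWS' [OPENING]. ROWS is JSON, a list of rows, each a list of 6 numbers: the shift along the tool's x, y, z in m, then the turn, a rotation vector about the tool's x, y, z in degrees. In form: [[x, y, z, rx, ry, rz], ...]. A call has 1 to 20 rows; each row shifts and turns the commanded pose from where the row before left it, along the tool's axes as they then stand; what a row does not reach is not made up. A row lasts 1/12 s, in which the tool goes at most 41.7 mm and 7.16 degrees, less where a joint would pass 70% of its speed; a pose out of reach is approached as far as the arm can. A call is refused whole if a number of a shift passes 0.0417 or a number of a turn 7.16, either way. A call with a gripper value outside its range is refused whole. OPENING is the closure, from 0 (fully open) to 1 (shut), set as the call begins (- or left out, the last holds). The fingers move at their own pace and stop on an object; the grip force is fixed at half the most. Time passes only in rows, so rows that do not move let the fingers close. It gives the time, the measured TCP pose, the force and the opening at its end, in the units of the state.
- manip.get_state(): the state, without advancing time (a new reading comes with each control period).
- manip.read_camera(name): name is "side" or "top" or "wrist"; returns the picture (384x512x3 uint8, red, green, blue); there is no depth.
- manip.calibration(name): a dict with "fov_y" (degrees; the focal length in pixels is half the picture's height over the tangent of half this angle, whatever the lens; pixels are square), "cx", "cy" (the principal point, pixels), "k1" (the pictures are not rectified: a ray, as slopes to the right and down, at radius r is drawn at 1 + k1 r^2 times it, then the intrinsics apply), "R" (3x3) and "t" (3): a world point X has camera coordinates R X + t. Camera axes: x right, y down, z forward; pixel columns grow to the right and rows downward; lengths in m; the calibration is good to about 2 mm. A picture is of the moment at which its call begins: read the wrist's pose just before it. calibration takes no time and is no camera call; for the wrist camera it gives the pose at the moment of the call.
- manip.job_done(): hands the job in, once; it reports no verdict.
The state is a dict: "time_s": time; "joint_positions": joint angles; "joint_vel": joint speeds; "effort": joint torques, N m; "tool_pos": TCP position; "eef_rot": TCP orientation; "ft_force": force on the tool from outside, world axes, zero at the start; "ft_torque": the same for the moment, N m; "opening": finger opening in m.
Only numpy, scipy, OpenCV 4.12 (cv2) and the standard library are available. Lean on these libraries where they do the work, as an engineer would, in place of code of your own. Each camera call takes 0.05 s, during which the arm holds its last target.

## Working session

There is one attempt and no reset: what is moved stays moved. The work goes in short steps, Python scripts to look and compute and a shell command to move; the robot and the scene stay as the last step left them, time stands still between calls to the robot, and variables do not carry over. Pictures are saved under pics/ and viewed, and the job is handed in when it is done.

```bash
mkdir -p pics; ls; python3 - <<'E'
from station import manip
import cv2
s=manip.get_state();print(s, manip.finger_overhang)
for n in ("side","top","wrist"):
    im=manip.read_camera(n);cv2.imwrite(f"pics/{n}0.png",im[:,:,::-1])
    print(n,manip.calibration(n))
E
```

```text
pics
{'time_s': 0.0, 'joint_positions': array([ 1.00887083e+00,  3.59494430e-01,  1.51141836e+00,  2.16562065e-05,
        1.27249696e+00, -1.15097648e-01]), 'joint_vel': array([ 0.00041466,  0.00129499,  0.00063182, -0.00092072,  0.00138864,
        0.00026247]), 'effort': array([ 1.15354458e-03, -5.15382421e+01, -2.70734453e+01,  6.76369783e-02,
        3.53400700e-02, -1.58125163e-04]), 'tool_pos': array([0.25897487, 0.54063393, 0.30182111]), 'eef_rot': array([ 3.83306526e-04,  8.46200796e-01,  5.32863386e-01, -8.23796048e-04]), 'ft_force': array([-0.90029219,  0.1404844 , -0.22898292]), 'ft_torque': array([0.00167763, 0.01486375, 0.00585246]), 'opening': 0.08765826177936693} 0.08
side {'fov_y': 55.64910065361652, 'cx': 254.81342805099402, 'cy': 187.02980437590844, 'k1': -0.0946571250931252, 'R': array([[-0.7831736 , -0.62142526,  0.02167409],
       [-0.36117082,  0.42625153, -0.82937643],
       [ 0.50615685, -0.65737377, -0.55826961]]), 't': array([0.44197408, 0.31565627, 0.54342917])}
top {'fov_y': 55.51694885444627, 'cx': 256.0966541614738, 'cy': 193.4780596356887, 'k1': -0.08728857277019321, 'R': array([[ 0.02211086, -0.99935613,  0.02825673],
       [-0.98982567, -0.02585613, -0.13991645],
       [ 0.14055697, -0.02487556, -0.98976004]]), 't': array([-0.03914282,  0.60285565,  0.70230811])}
wrist {'fov_y': 70.72397890733342, 'cx': 254.62142126012273, 'cy': 189.78501811776098, 'k1': -0.004590052137251748, 'R': array([[ 4.31840926e-01,  9.01949762e-01, -2.03891535e-04],
       [ 8.59684388e-01, -4.11536446e-01,  3.02622713e-01],
       [ 2.72866575e-01, -1.30860155e-01, -9.53110409e-01]]), 't': array([-0.59954378, -0.03668489,  0.39233126])}
```

View pics/side0.png

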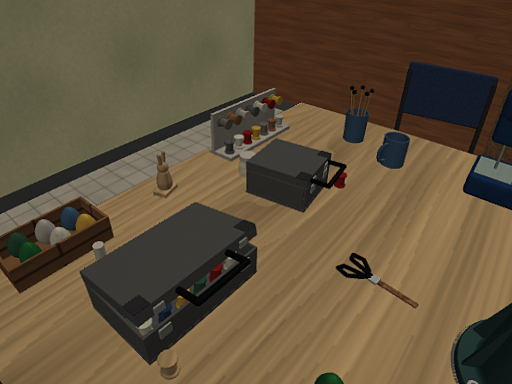

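View pics/top0.png

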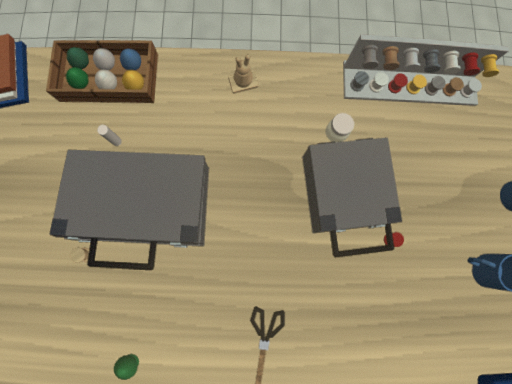

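View pics/wrist0.png

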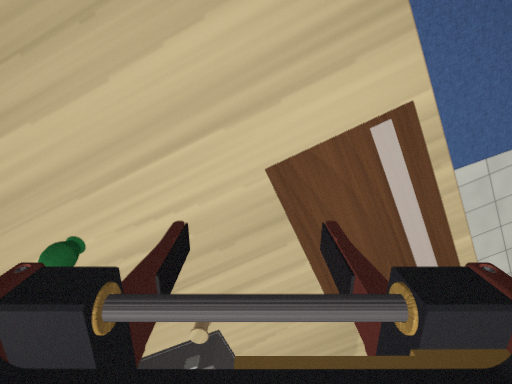

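```bash
python3 - <<'E'
import cv2
a=cv2.imread("pics/top0.png")[135:285,40:220];cv2.imwrite("pics/topc.png",cv2.resize(a,None,fx=4.4,fy=4,interpolation=2)if 0 else cv2.resize(a,None,fx=4,fy=4,interpolation=2))
a=cv2.imread("pics/side0.png")[195:360,75:270];cv2.imwrite("pics/sidec.png",cv2.resize(a,None,fx=4,fy=4,interpolation=2)[:600])
E
```

```text
(no output)
```

View pics/topc.png

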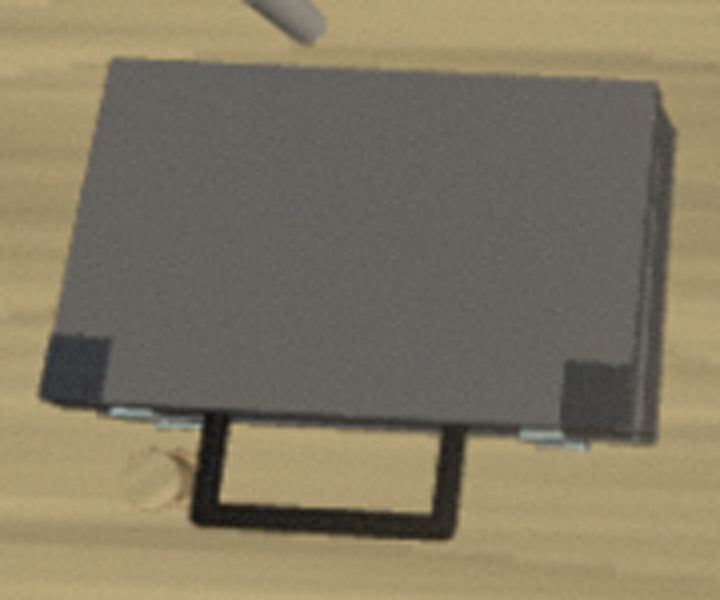

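View pics/sidec.png

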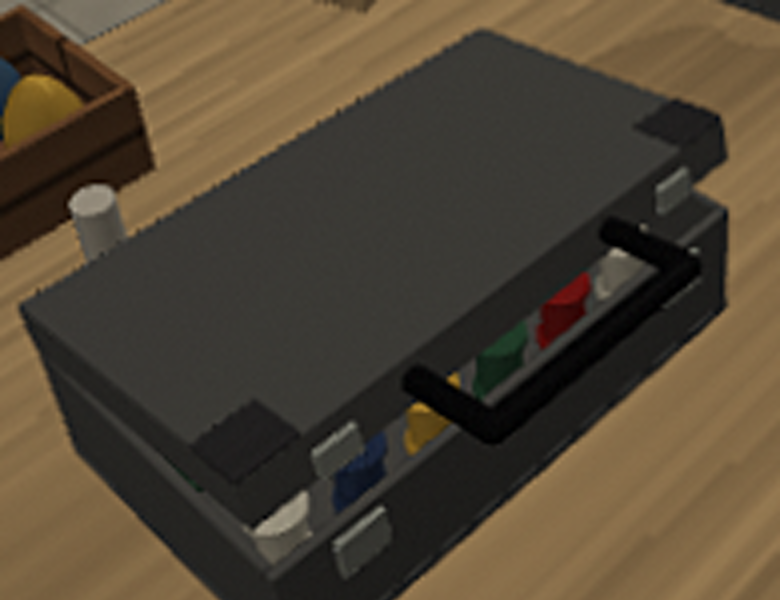

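```bash
cat > h.py <<'E'
import numpy as np
from scipy.spatial.transform import Rotation as Ro
from scipy.optimize import least_squares
def proj(c,X):
    p=np.atleast_2d(X)@np.array(c["R"]).T+c["t"]; s=p[:,:2]/p[:,2:]
    s=s*(1+c["k1"]*(s**2).sum(1,keepdims=True)); f=192/np.tan(np.radians(c["fov_y"]/2))
    return s*f+[c["cx"],c["cy"]]
def lid(p,L):  # p: hx,hy,yaw,theta  -> world
    # lid x towards hinge; opening raises front (-x): rotation about y by +theta: x->(c,0,-s), -x -> up
    R=Ro.from_euler('z',p[2])*Ro.from_euler('y',p[3])
    return R.apply(np.atleast_2d(L))+[p[0],p[1],0.07]
E
python3 - <<'E'
from station import manip
from h import *
ct,cs=manip.calibration("top"),manip.calibration("side")
W=.135;B=.055
L=np.array([[0,W,.025],[0,-W,.025],[-.216,.049,.012],[-.216,-.049,.012]])
ut=np.array([[112,60],[655,82],[206,514],[445,529]])/4+[40,135]
us=np.array([[22,308],[485,30],[490,428],[688,268]])/4+[75,195]
def r(p):return np.r_[(proj(ct,lid(p,L))-ut).ravel(),(proj(cs,lid(p,L))-us).ravel()]
s=least_squares(r,[.7,.2,0,.1],loss='soft_l1');print(s.x,np.degrees(s.x[2:]));print(r(s.x).reshape(-1,2).round(1))
print(lid(s.x,[-.216,0,.012]))
st=manip.get_state();print(Ro.from_quat(np.roll(st['eef_rot'],-1)).as_matrix().round(3))
for d in range(0,60,10):
    p=s.x.copy();p[3]=np.radians(d+np.degrees(0)); print(d,lid(p,[-.216,0,.012]).round(3))
E
```

```text
[ 0.66521298  0.21325288 -0.02488559  0.17858648] [-1.425839   10.23225182]
[[-0.9 -0.3]
 [ 0.5  0.6]
 [ 1.4  1.1]
 [-4.6  0.6]
 [-1.3 -1.4]
 [-0.5 -1.5]
 [ 4.  -3.1]
 [-1.9  0.8]]
[[0.45484512 0.21848909 0.12017911]]
[[ 0.432  0.902 -0.001]
 [ 0.902 -0.432 -0.001]
 [-0.001 -0.    -1.   ]]
0 [[0.449 0.219 0.082]]
10 [[0.455 0.218 0.119]]
20 [[0.466 0.218 0.155]]
30 [[0.484 0.218 0.188]]
40 [[0.508 0.217 0.218]]
50 [[0.536 0.216 0.243]]
```

```bash
python3 -m pendant '[[-0.0172,0.0263,0,0,0,0],[-0.0172,0.0263,0,0,0,0],[-0.0172,0.0263,0,0,0,0],[-0.0172,0.0263,0,0,0,0],[-0.0172,0.0263,0,0,0,0],[-0.0172,0.0263,0,0,0,0],[-0.0172,0.0263,0,0,0,0],[-0.0172,0.0263,0,0,0,0],[-0.0172,0.0263,0,0,0,0],[-0.0172,0.0263,0,0,0,0],[-0.0172,0.0263,0,0,0,0],[-0.0172,0.0263,0,0,0,0]]' 0.55
python3 -m pendant '[[0,0,0,0,0,6.58],[0,0,0,0,0,6.58],[0,0,0,0,0,6.58],[0,0,0,0,0,6.58],[0,0,0,0,0,6.58],[0,0,0,0,0,6.58],[0,0,0,0,0,6.58],[0,0,0,0,0,6.58],[0,0,0,0,0,6.58],[0,0,0,0,0,6.58],[0,0,0,0,0,0],[0,0,0,0,0,0]]'
python3 - <<'E'
from station import manip
from h import *
import cv2
st=manip.get_state();print(st['joint_positions'],st['tool_pos']);print(Ro.from_quat(np.roll(st['eef_rot'],-1)).as_matrix().round(3))
for n in ("side","wrist"):
    im=manip.read_camera(n);cv2.imwrite(f"pics/{n}1.png",im[:,:,::-1])
print(proj(manip.calibration("wrist"),lid([.665,.213,-.0249,.1786],[[-.216,.055,.012],[-.216,-.055,.012]])))
E
```

```text
time_s: 1.15
tool_pos: [0.4551, 0.2171, 0.3025]
eef_rot: [-0.0, 0.846, 0.533, -0.0]
ft_force: [0.4, 1.1, -0.0]
opening: 0.0392
time_s: 2.15
tool_pos: [0.4545, 0.2185, 0.3025]
eef_rot: [0.0, 1.0, -0.01, -0.0]
ft_force: [-0.3, 0.1, -0.8]
opening: 0.0395
[ 3.11151032e-01  2.21493452e-01  1.71231930e+00 -9.81225378e-05
  1.20828677e+00  3.32183367e-01] [0.45452302 0.21851958 0.30246973]
[[ 1.    -0.021 -0.   ]
 [-0.021 -1.    -0.   ]
 [-0.     0.    -1.   ]]
[[255.03485751 135.57743457]
 [254.59873685 237.85880731]]
```

View pics/side1.png

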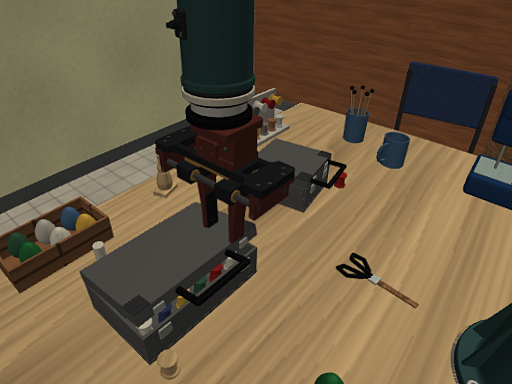

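View pics/wrist1.png

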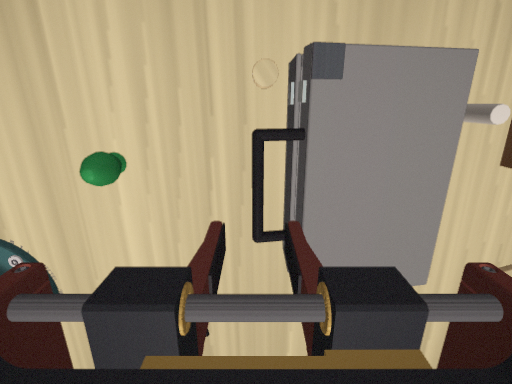

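```bash
python3 - <<'E'
from station import manip
from h import *
ct,cs,cw=[manip.calibration(n) for n in("top","side","wrist")]
W=.135
for B in(.055,.05):
    L=np.array([[0,W,.025],[0,-W,.025],[-.216,B,.012],[-.216,-B,.012]])
    ut=np.array([[112,60],[655,82],[206,514],[445,529]])/4+[40,135]
    us=np.array([[22,308],[485,30],[490,428],[688,268]])/4+[75,195]
    uw=np.array([[258,135.5],[258,237]])
    def r(p):return np.r_[(proj(ct,lid(p,L))-ut).ravel(),(proj(cs,lid(p,L))-us).ravel(),(proj(cw,lid(p,L[2:]))-uw).ravel()]
    s=least_squares(r,[.7,.2,0,.1],loss='soft_l1');print(s.cost,s.x,np.degrees(s.x[2:]));print(r(s.x).reshape(-1,2).round(1).tolist())
    print(lid(s.x,[-.216,0,.012]))
E
```

```text
7.051049300146703 [ 0.66769908  0.21245211 -0.02477346  0.16182246] [-1.41941486  9.27174376]
[[-0.4, -1.3], [0.9, -0.4], [-0.5, -0.1], [-0.2, -0.3], [-1.5, -2.3], [-0.9, -2.1], [0.7, -0.0], [-0.1, -0.4], [-1.0, 0.2], [-1.7, -0.2]]
[[0.45651928 0.21768483 0.11664452]]
21.744245390923354 [ 0.66656882  0.21320265 -0.02931479  0.18307219] [-1.67961378 10.48926397]
[[-0.7, -1.3], [0.5, 0.2], [0.3, 0.0], [-4.6, -0.1], [-1.9, -2.0], [-0.8, -1.7], [2.1, -3.4], [-2.5, -0.0], [-0.9, 4.2], [-1.9, -3.9]]
[[0.45645332 0.2193639  0.12112255]]
```

```bash
python3 -m pendant '[[0.002,0,0.0125,0,0,0],[0,0,0.0125,0,0,0],[0,0,0.0125,0,0,0],[0,0,0.0125,0,0,0],[0,0,0.0125,0,0,0],[0,0,0.0125,0,0,0],[0,0,0.0125,0,0,0],[0,0,0.0125,0,0,0],[0,0,0.0125,0,0,0],[0,0,0.012,0,0,0],[0,0,0,0,0,0],[0,0,0,0,0,0]]'
python3 - <<'E'
from station import manip
from h import *
import cv2
im=manip.read_camera("side");cv2.imwrite(f"pics/side2.png",cv2.resize(im[120:360,60:320,::-1],None,fx=2.5,fy=2.5))
p=[0,0,0];a=np.arange(9.3,61,2.9833/1);a=np.linspace(9.3,60,18)
P=np.array([lid([0,0,0,np.radians(t)],[-.216,0,.012])[0] for t in a])
d=np.diff(P,axis=0);print((d[:,[0,2]]*1e4).round().tolist(),P[-1]-P[0])
E
```

```text
time_s: 3.25
tool_pos: [0.4563, 0.2184, 0.1777]
eef_rot: [0.0, 1.0, -0.011, -0.001]
ft_force: [0.1, 0.2, -0.3]
opening: 0.0397
[[27.0, 109.0], [33.0, 108.0], [38.0, 106.0], [44.0, 104.0], [49.0, 101.0], [54.0, 99.0], [59.0, 96.0], [64.0, 92.0], [69.0, 89.0], [74.0, 85.0], [78.0, 81.0], [82.0, 77.0], [86.0, 73.0], [90.0, 68.0], [93.0, 63.0], [96.0, 58.0], [99.0, 53.0]] [0.11361389 0.         0.14631279]
```

View pics/side2.png

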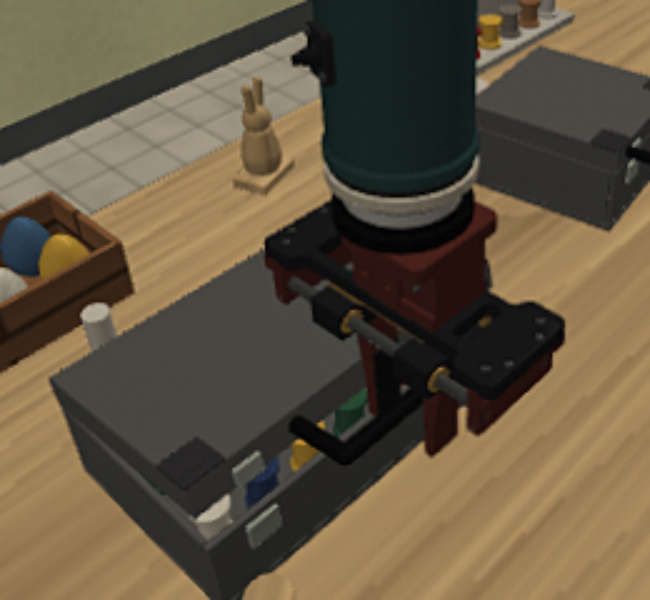

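The bar passes between the two fingers, one in the gap by the lid and one on the robot's side. No contact yet, so I'll close.

```bash
python3 -m pendant '[[0,0,0,0,0,0],[0,0,0,0,0,0],[0,0,0,0,0,0],[0,0,0,0,0,0],[0,0,0,0,0,0],[0,0,0,0,0,0],[0,0,0,0,0,0],[0,0,0,0,0,0]]' 1
```

```text
time_s: 3.97
tool_pos: [0.4572, 0.2186, 0.1784]
eef_rot: [-0.0, 1.0, -0.012, 0.001]
ft_force: [1.6, -0.6, 1.8]
opening: 0.0109
```

```bash
python3 -m pendant '[[0.0013,0,-0.0055,0,0,0],[0.0014,0,-0.0054,0,0,0],[0.0016,0,-0.0054,0,0,0],[0.0017,0,-0.0054,0,0,0],[0.0019,0,-0.0053,0,0,0],[0.0019,0,-0.0053,0,0,0],[0.0022,0,-0.0052,0,0,0],[0.0022,0,-0.0052,0,0,0],[0,0,0,0,0,0]]'
python3 - <<'E'
from station import manip
from h import *
import cv2
s=manip.get_state();print(s['ft_torque'])
im=manip.read_camera("side");cv2.imwrite(f"pics/side3.png",cv2.resize(im[120:360,60:320,::-1],None,fx=2.5,fy=2.5))
E
```

```text
time_s: 4.72
tool_pos: [0.4716, 0.2183, 0.2219]
eef_rot: [-0.0, 1.0, -0.012, 0.001]
ft_force: [3.1, -0.1, 0.6]
opening: 0.0112
[-0.08714024 -0.25667199  0.01472044]
```

View pics/side3.png

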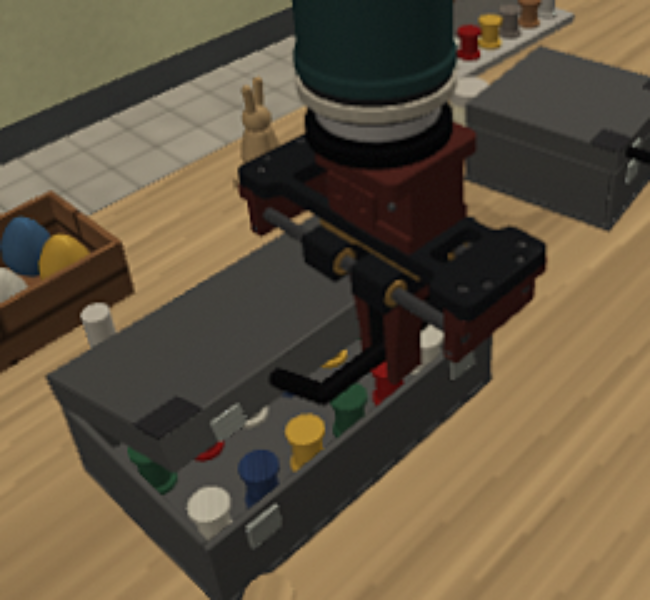

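The lid is following, still held in the jaws. On with the remaining arc.

```bash
python3 -m pendant '[[0.0024,0,-0.0051,0,0,0],[0.0025,0,-0.005,0,0,0],[0.0027,0,-0.005,0,0,0],[0.0027,0,-0.0049,0,0,0],[0.0029,0,-0.0048,0,0,0],[0.003,0,-0.0048,0,0,0],[0.0032,0,-0.0046,0,0,0],[0.0032,0,-0.0046,0,0,0],[0.0034,0,-0.0045,0,0,0],[0.0035,0,-0.0044,0,0,0],[0.0037,0,-0.0043,0,0,0],[0.0037,0,-0.0042,0,0,0],[0,0,0,0,0,0]]'
python3 -m pendant '[[0.0039,0,-0.0041,0,0,0],[0.0039,0,-0.004,0,0,0],[0.0041,0,-0.0039,0,0,0],[0.0041,0,-0.0038,0,0,0],[0.0043,0,-0.0037,0,0,0],[0.0043,0,-0.0036,0,0,0],[0.0045,0,-0.0034,0,0,0],[0.0045,0,-0.0034,0,0,0],[0.0046,0,-0.0032,0,0,0],[0.0047,0,-0.0031,0,0,0],[0.0048,0,-0.0029,0,0,0],[0.0048,0,-0.0029,0,0,0],[0.0049,0,-0.0027,0,0,0],[0.005,0,-0.0026,0,0,0],[0,0,0,0,0,0],[0,0,0,0,0,0],[0,0,0,0,0,0]]'
python3 - <<'E'
from station import manip
from h import *
import cv2
s=manip.get_state();print(s['ft_torque'])
im=manip.read_camera("side");cv2.imwrite(f"pics/side4.png",cv2.resize(im[100:360,60:330,::-1],None,fx=2.3,fy=2.3))
E
```

```text
time_s: 5.85
tool_pos: [0.5077, 0.2175, 0.2781]
eef_rot: [-0.0, 1.0, -0.012, -0.0]
ft_force: [-3.8, 3.6, 3.3]
opening: 0.0113
time_s: 7.27
tool_pos: [0.5686, 0.2161, 0.3267]
eef_rot: [-0.0, 1.0, -0.012, -0.001]
ft_force: [-8.8, 3.4, 12.2]
opening: 0.011
[0.39478055 1.79510034 0.08054677]
```

View pics/side4.png

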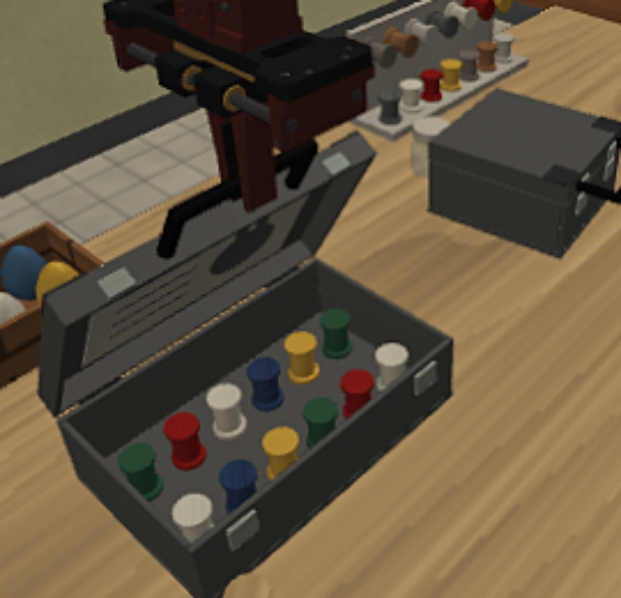

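```bash
python3 -m pendant '[[0,0,0,0,0,0],[0,0,0,0,0,0],[0,0,0,0,0,0],[0,0,0,0,0,0],[0,0,0,0,0,0],[0,0,0,0,0,0]]' 0.6
python3 -m pendant '[[0,0,-0.01,0,0,0],[0,0,-0.01,0,0,0],[0,0,-0.01,0,0,0],[0,0,-0.01,0,0,0],[0,0,-0.01,0,0,0],[0,0,-0.01,0,0,0],[-0.02,0,-0.01,0,0,0],[-0.03,0,-0.01,0,0,0],[-0.03,0,-0.01,0,0,0],[-0.03,0,0,0,0,0],[-0.03,0,0,0,0,0],[-0.03,0,0,0,0,0],[-0.03,0,0,0,0,0],[0,0,0,0,0,0]]'
python3 - <<'E'
from station import manip
import cv2
im=manip.read_camera("side");cv2.imwrite(f"pics/side5.png",im[:,:,::-1]);cv2.imwrite("pics/side5c.png",cv2.resize(im[145:345,65:265,::-1],None,fx=3,fy=3,interpolation=2))
im=manip.read_camera("top");cv2.imwrite(f"pics/top5.png",im[:,:,::-1]);cv2.imwrite("pics/top5c.png",cv2.resize(im[100:280,40:240,::-1],None,fx=3,fy=3,interpolation=2))
im=manip.read_camera("wrist");cv2.imwrite(f"pics/wrist5.png",im[:,:,::-1])
E
```

```text
time_s: 7.82
tool_pos: [0.5703, 0.2156, 0.3242]
eef_rot: [0.0, 1.0, -0.012, 0.0]
ft_force: [-0.1, -0.5, 0.2]
opening: 0.035
time_s: 8.98
tool_pos: [0.3651, 0.2203, 0.415]
eef_rot: [-0.0, 1.0, -0.011, -0.001]
ft_force: [-1.1, -0.6, -0.7]
opening: 0.0354
```

View pics/side5c.png

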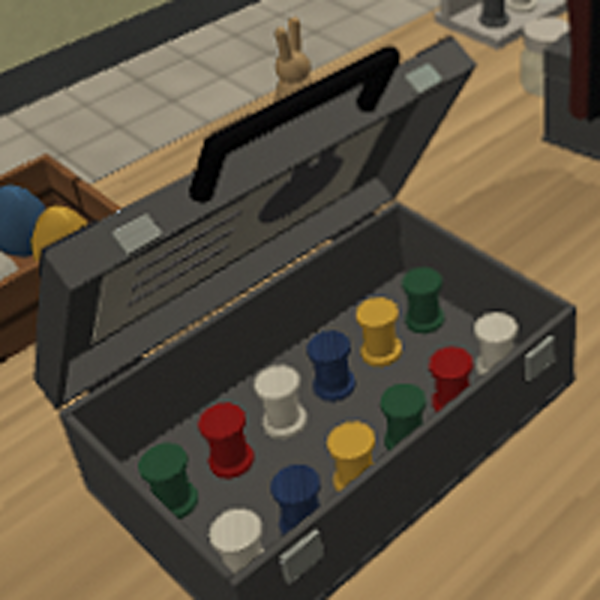

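View pics/top5c.png

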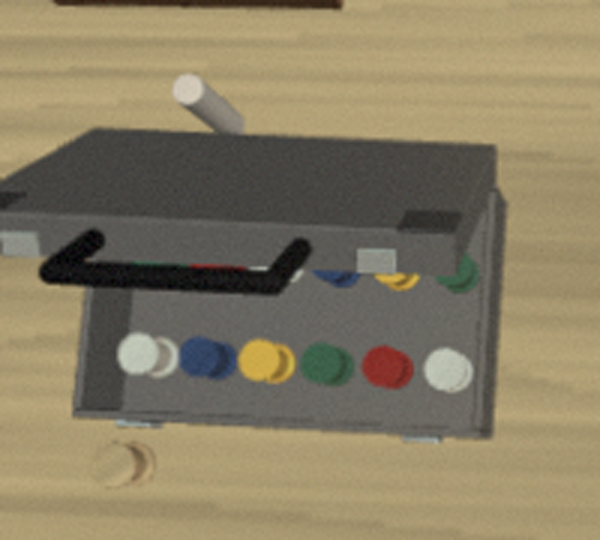

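View pics/wrist5.png

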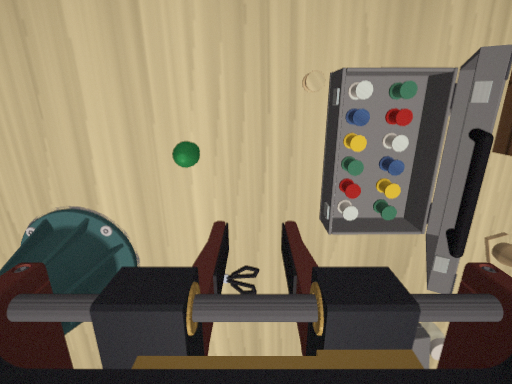

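```bash
python3 - <<'E'
from station import manip
from h import *
ct,cs,cw=[manip.calibration(n) for n in("top","side","wrist")]
W=.135;B=.055
L=np.array([[0,W,.025],[0,-W,.025],[-.216,B,.012],[-.216,-B,.012]])
ut=np.array([[112,60],[655,82],[206,514],[445,529]])/4+[40,135]
us=np.array([[22,308],[485,30],[490,428],[688,268]])/4+[75,195]
vt=np.array([[50,271],[273,283]])/3+[40,100]
vs=np.array([[208,150],[385,62]])/3+[65,145]
vw=np.array([[480,138],[457,250]])
h=L[2:]
def r2(q):return np.c_[proj(ct,lid(q,h))-vt,proj(cs,lid(q,h))-vs,proj(cw,lid(q,h))-vw].ravel()
def r(p):
    a=p[:4];q=np.r_[p[:3],p[4]]
    return np.r_[(proj(ct,lid(a,L))-ut).ravel(),(proj(cs,lid(a,L))-us).ravel(),r2(q)]
s=least_squares(r,[.667,.21,0,.16,1.05],loss='soft_l1');print(s.x,np.degrees(s.x[2:]));print(r(s.x).reshape(-1,2).round(1).tolist())
print(lid(np.r_[s.x[:3],s.x[4]],[-.216,0,.012]))
for i,(lo,hi) in enumerate([(0,2),(2,4),(4,6)]):
    f=lambda t:r2(np.r_[s.x[:3],t]).reshape(2,6)[:,lo:hi].ravel()
    print(np.degrees(least_squares(f,[1.]).x))
E
```

```text
[ 0.66702264  0.21496246 -0.01778019  0.16248907  1.0378155 ] [-1.01873008  9.30993815 59.46244789]
[[-1.8, -0.5], [-0.4, -0.6], [-1.1, 0.5], [-0.8, -0.1], [-2.4, -1.0], [-1.9, -1.6], [0.7, 0.7], [-0.3, -0.0], [-0.4, 0.6], [2.1, -1.8], [1.0, 0.6], [-0.8, -0.1], [0.8, -2.2], [-3.4, 0.8]]
[[0.56762367 0.21672998 0.26213724]]
[59.55000539]
[59.24183005]
[59.64029919]
```

```bash
python3 - <<'E'
from station import manip
import cv2
a=cv2.imread("pics/top0.png")[125:270,295:410].astype(int);b=manip.read_camera("top")[125:270,295:410,::-1].astype(int)
print(abs(a-b).mean(),abs(a-b).max())
cv2.imwrite("pics/n.png",cv2.resize(cv2.hconcat([a.astype('uint8'),b.astype('uint8')]),None,fx=3,fy=3))
manip.job_done()
E
```

```text
2.4365617191404296 14
the job is handed in; nothing more can be done
```

View pics/n.png

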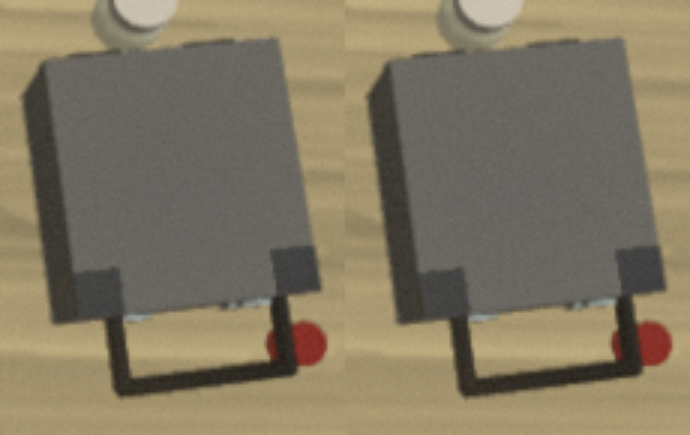

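The wider case's lid is standing open by itself at about 60 degrees, and the job is handed in. I gripped the handle bar from above, carried it along its arc from about 9 degrees open, then let go and backed away, all in about 9 s.

- **Lid angle:** after letting go, the three cameras gave 59.2 to 59.6 degrees. The gripper's position at release gave about 60.2. They differ by less than a degree, so I made no correction.
- **Forces:** the highest wrist force I read was about 15 N. With the arm clear it read about 1 N, which is the sensor's noise level.
- **Narrower case:** the top view before and after differs only by image noise, so its lid did not move.

No check failed.

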